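# Hold the sprung tool-case lid for pinning its hinges

### The arm

A 7-joint arm with a two-finger parallel gripper is mounted at the origin on the work surface. World frame = base frame: x ahead of the robot, y to its left, z up, the work surface at z = 0. Lengths are in m, angles in rad, forces in N, time in s.
With the tool pointing down it reaches from about 0.4 to 0.85 m from the base axis. Payload 4.5 kg.
Tool frame: the origin (TCP) lies midway between the tips of the shut fingers; the grasp point (between the pads) lies 19 mm behind it; z points along the fingers, y is the direction in which the jaws open and shut (so a half turn about z gives the same grasp; the last joint's range is limited). The gripper opens to 85 mm and grips with 20 to 120 N. Pads are 22 mm wide; open, the fingers measure 114 mm over their backs; the gripper's body (76 mm by 85 mm) begins 54 mm behind the grasp point. The pads swing forward as they close: fully open they stand 13 mm farther back than shut.
Start: joints at [1.223, 0.689, -0.195, 1.565, 0.157, 0.902, -0.215], TCP at [0.233, -0.58, 0.231] pointing down, gripper open.
Joint ranges: [-3.01, 3.01], [-0.46, 2.08], [-1.47, 1.51], [0.13, 2.56], [-1, 4.14], [0.04, 2.09], [-2.66, 2.66]. Speed limits (rad/s): [2.57, 2.57, 3.14, 3.14, 3.14, 3.14, 3.14].

### API

Orientations are given as a unit quaternion [x, y, z, w].
In Python, from workcell import status, cams, workorder, nets gives the robot as it stands.
- The arm moves only by the tool step_arm, never from a script. Its argument "series" is a list of rows, each an object with "delta_pos": the shift along the tool's x, y, z in mm, a list of three; "dr": the turn, a rotation vector about the tool's x, y, z in degrees, a list of three; "hand": the closure, from -1 (fully open) to 1 (shut). A call has 1 to 12 rows; each row shifts and turns the pose as measured when the row begins, along the tool's axes as they then stand; what a row does not reach is not made up. A row lasts 1/8 s, in which the tool goes at most 62.5 mm and 10.7 degrees, less where a joint would pass 70% of its speed; a pose out of reach is approached as far as the arm can. A call is refused whole if a number of a shift passes 62.5 or a number of a turn 10.7, either way. A call with a gripper value outside its range is refused whole. The fingers move at their own pace and stop on an object; "newtons" is the grip in N (left out, the last holds). Time passes only in rows, so rows that do not move let the fingers close. It gives the time, the measured TCP pose, the force and the opening at its end, in the units of the state.
- status.sense(): the state, without advancing time (a new reading comes with each control period).
- cams.snapshot(name): name is "scene" or "top" or "wrist"; returns the picture (480x640x3 uint8, red, green, blue); there is no depth.
- cams.camera_model(name): a dict with "mtx" (3x3 intrinsics, pixels), "T" (4x4, takes a point from camera to world coordinates); the wrist camera has in their place "hand_eye" (4x4, takes a point from camera to tool coordinates, whose origin is the TCP and whose axes are the flange's). Camera axes: x right, y down, z forward; pixel columns grow to the right and rows downward; lengths in m; the calibration is good to about 2 mm. A picture is of the moment at which its call begins: read the wrist's pose just before it. camera_model takes no time and is no camera call.
- workorder.close_job(): hands the job in, once; it reports no verdict.
Trained networks look in the newest picture that a camera, given by its name, has taken for a name from the list of things; names that differ only in an ending like _2 or _b are one class to them, and where a whole thing is asked for, a point or a joint stands for the part that bears it (a point fixed in the world has none). Each returns a list of dicts, best first, with "conf" (0 to 1); they miss things now and then, are a little off and sometimes report something else, mostly with a low value. They report only what shows in the picture. A call takes as long as a camera call.
- nets.regions_of(camera, thing): "region" (480x640 bool, what is visible of it) and "rect" ([left, top, right, bottom] in pixels, round what is visible of it).
The state is a dict: "time_s": time; "joint_pos": joint angles; "qvel": joint speeds; "effort": joint torques, N m; "position": TCP position; "orientation": TCP orientation; "contact_force": force on the tool from outside, world axes, zero at the start; "torque": the same for the moment, N m; "gripper_width": finger opening in m.
Only numpy, scipy, OpenCV 4.12 (cv2) and the standard library are available. Lean on these libraries where they do the work, as an engineer would, in place of code of your own. Each camera call takes 0.05 s, during which the arm holds its last target.

### The job

I want to pin the hinge springs of the tool case, which needs its lid held where the springs are almost unloaded. Lift the little pail of bolts off the lid by its handle and set it upright, whole foot on the square rubber mat, without dropping it; then raise the lid by its handle bar past its balance point, but well short of its open stop, ease it back to a few degrees below the balance point and finish holding it there by the bar, still gripping. Leave everything else on the bench where it is.

Things in the scene. Friction and masses are not known exactly. Their poses are not given: they have to be found in the camera images.
- pail_handle (a point): middle of the straight top of the pail's fixed arched handle. Pail: open sheet-steel bucket of bolts, 0.25 to 0.5 kg, 65 mm high, 72 mm across the foot, 90 mm across the rim, starting upright on the shut lid. The handle bar is round, 10 mm thick, straight for 60 mm along the point's y axis, 120 mm above the pail's underside, 55 mm above its rim, free on both sides to pinch from above
- pail_foot (a point): centre of the underside of the pail, 120 mm straight below pail_handle; same axes, z up the pail
- mat: black square rubber mat, 180 x 180 mm, 4 mm thick, fixed on the bench to the left or right of the tool case (the grey scanner lies on the other side); origin at the centre of its underside, sides along its x and y axes
- chest: black tool case with a plain aluminium lid, fixed to the bench; 220 mm deep (its x axis), 340 mm wide (its y axis), 90 mm high; origin at the centre of its underside; its front with the lid's bar looks along its -x axis, towards the robot; the closed lid's upper face is 98 mm above the bench
- lid_bar (a point): middle of the lid's steel handle bar: round, 12 mm thick, 120 mm long along the case's y axis, standing 48 mm in front of the lid's front edge on an arm at each end, with nothing below it down to the bench. With the lid shut it is 94 mm above the bench. It moves with the lid, on a circle of 270 mm radius round lid_hinge; the point's axes turn with the lid
- lid_hinge (a point): middle of the lid's hinge line, at the rear upper edge of the case, 90 mm above the bench, 110 mm behind the case's centre; the hinge line runs along the case's y axis
- lid (a joint): opening angle of the lid in rad: 0 shut, grows as the bar rises, open stop at 1.35. Hinge springs: below the balance point at 0.95 (54 degrees) the lid falls shut by itself, above it springs open. Lifting the bar takes 1.2 N from shut, nothing at balance. Raise past 0.98 but stay under 1.22; then hold 2 to 10 degrees below balance, best about 0.85 (49 degrees, bar centre 295 mm above the bench)

How it is judged:
On the way, in this order (a step that is already met when the one before it is completed fails the run):
1. the pail stands released on the mat, upright, whole foot on it, lid still shut (x of pail_foot in the frame of mat between -0.056 and 0.056 m and y of pail_foot in the frame of mat between -0.056 and 0.056 m and height (world z) of pail_foot below 0.01 m and angle between pail_foot's own z axis and vertical below 0.1 rad and contact force between the fingers and pail below 0.1 N and value of joint lid below 0.1 rad), for 0.2 s.
2. the lid is raised past its balance point by the bar (value of joint lid above 0.97 rad and distance between the grasp point and lid_bar below 0.07 m), for 0.1 s.
At the end, for the whole second after the job is handed in: Lid at rest at 0.76 to 0.93 rad (1 to 11 degrees below balance), held by its bar (finger force over 2 N, grasp point within 70 mm of the bar's middle); pail upright on the mat, centre within 56 mm of the mat's centre along both its sides (value of joint lid between 0.76 and 0.93 rad and velocity of joint lid between -0.1 and 0.1 rad/s and contact force between the fingers and chest above 2 N and distance between the grasp point and lid_bar below 0.07 m and x of pail_foot in the frame of mat between -0.056 and 0.056 m and y of pail_foot in the frame of mat between -0.056 and 0.056 m and height (world z) of pail_foot below 0.01 m and angle between pail_foot's own z axis and vertical below 0.1 rad); the arm keeps its last pose, push and grip.
It fails at once if the pail is dropped or thrown (linear speed of pail above 0.6 m/s and contact force between the fingers and pail below 0.02 N).
It fails at once if the pail is tipped over (angle between pail_foot's own z axis and vertical above 0.7 rad).
It fails at once if the lid is let spring open to its stop (value of joint lid above 1.25 rad).
It fails at once if something else on the bench is disturbed (distance of any of scanner, wrench, driver, oil, spray, bolts, filter from where it was at the start of the episode above 0.03 m).
It also fails if it takes over 56 s, if anything falls off the work surface, if the arm or the gripper's body presses on something with over 40 N, if the wrist force passes 120 N, or if a joint passes its speed limit or range.

## Working session

There is one attempt and no reset: what is moved stays moved. The work goes in short steps, Python scripts to look and compute and a tool call to move; the robot and the scene stay as the last step left them, time stands still between calls to the robot, and variables do not carry over. Pictures are saved under pics/ and viewed, and the job is handed in when it is done.

Besides the shell and the picture viewer there is one more tool, called after "Call:" as name([rows], argument=value, ...), one row to a line, values as JSON. step_arm: Moves the arm, as the interface text tells. Its arguments: {"type":"object","properties":{"series":{"type":"array","items":{"type":"object","properties":{"delta_pos":{"type":"array","items":{"type":"number"}},"dr":{"type":"array","items":{"type":"number"}},"hand":{"type":"number"}}}},"newtons":{"type":"number"}},"required":["series"]}

```bash
mkdir -p pics; ls
python3 - <<'E'
from workcell import status,cams,nets
import cv2,numpy as np
s=status.sense();print({k:np.round(v,3).tolist() for k,v in s.items()})
for n in ("scene","top"):
    im=cams.snapshot(n);cv2.imwrite(f"pics/{n}0.png",im[:,:,::-1])
    m=cams.camera_model(n);print(n,np.round(m["mtx"],1).tolist(),np.round(m["T"],3).tolist())
print(cams.camera_model("wrist"))
for n in ("top","scene"):
  for t in ("pail_handle","mat","chest","lid_bar"):
    for r in nets.regions_of(n,t)[:2]:
        ys,xs=np.nonzero(r["region"]);print(n,t,round(r["conf"],2),r["rect"],len(xs))
        np.save(f"pics/{n}_{t}.npy",r["region"]) if r["conf"]>.5 else 0
E
```

```text
pics
{'time_s': 0.0, 'joint_pos': [1.223, 0.69, -0.195, 1.566, 0.157, 0.902, -0.215], 'qvel': [-0.001, 0.0, 0.002, 0.001, 0.001, -0.0, -0.0], 'effort': [-0.0, -53.96, -1.266, -15.855, 0.009, 0.009, -0.0], 'position': [0.233, -0.579, 0.23], 'orientation': [0.982, 0.19, -0.0, -0.001], 'contact_force': [-0.335, 0.293, 0.426], 'torque': [-0.01, -0.063, -0.012], 'gripper_width': 0.086}
scene [[434.1, 0.0, 308.2], [0.0, 434.1, 234.3], [0.0, 0.0, 1.0]] [[-0.859, 0.332, -0.391, 0.976], [0.512, 0.534, -0.673, 0.686], [-0.014, -0.778, -0.629, 0.79], [0.0, 0.0, 0.0, 1.0]]
top [[558.9, 0.0, 316.4], [0.0, 558.9, 240.0], [0.0, 0.0, 1.0]] [[-0.002, -0.985, 0.175, 0.391], [-1.0, 0.001, -0.007, 0.0], [0.007, -0.175, -0.985, 1.387], [0.0, 0.0, 0.0, 1.0]]
{'mtx': array([[410.77993594,   0.        , 311.80160342],
       [  0.        , 410.77993594, 237.10441851],
       [  0.        ,   0.        ,   1.        ]]), 'hand_eye': array([[ 8.19541542e-04, -9.63790294e-01, -2.66660079e-01,
         6.78974813e-02],
       [ 9.99999611e-01,  8.76689459e-04, -9.52657353e-05,
        -8.94821285e-04],
       [ 3.25594272e-04, -2.66659897e-01,  9.63790638e-01,
        -1.42278503e-01],
       [ 0.00000000e+00,  0.00000000e+00,  0.00000000e+00,
         1.00000000e+00]])}
top pail_handle 0.76 [259.8, 203.8, 304.2, 241.4] 1263
top mat 0.67 [429.3, 271.3, 508.6, 344.0] 5308
top chest 0.7 [233.4, 176.2, 383.0, 298.0] 13300
top lid_bar 0.85 [231.3, 178.8, 383.0, 300.0] 12826
scene pail_handle 0.8 [276.3, 230.8, 312.8, 290.3] 1529
scene mat 0.96 [241.9, 178.1, 314.1, 221.5] 1814
scene chest 0.88 [212.2, 215.3, 371.4, 364.8] 12200
scene lid_bar 0.89 [214.9, 216.8, 369.0, 337.6] 8755
```

View pics/top0.png

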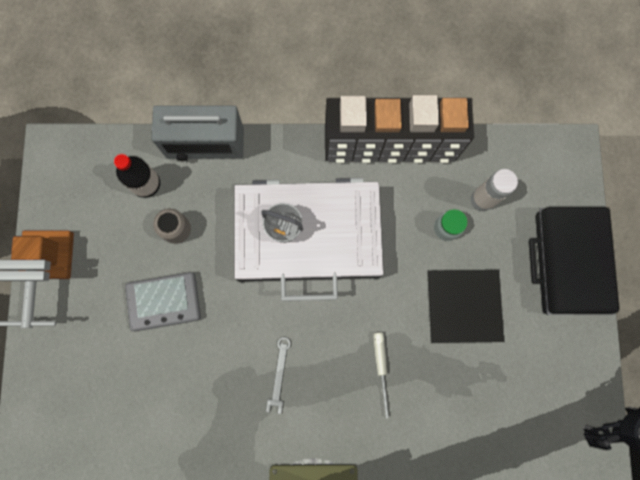

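View pics/scene0.png

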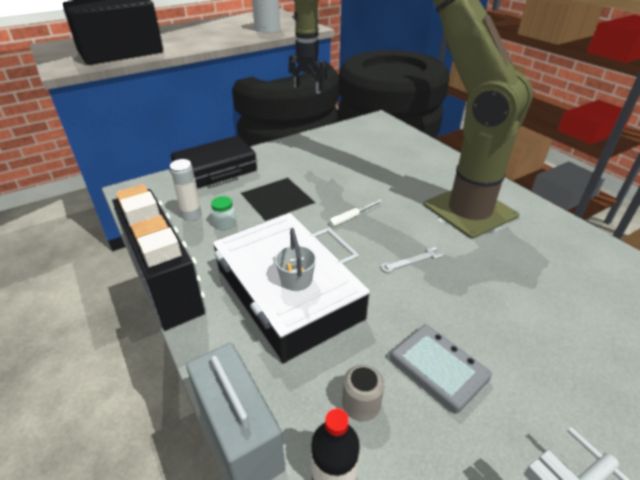

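Run:
```python
import cv2
a=cv2.imread("pics/top0.png")[165:355,220:520];cv2.imwrite("pics/topc.png",cv2.resize(a,None,fx=2.6,fy=2.6,interpolation=2))
a=cv2.imread("pics/scene0.png")[170:370,200:390];cv2.imwrite("pics/scenec.png",cv2.resize(a,None,fx=3,fy=3,interpolation=2))
```

```text
(no output)
```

View pics/topc.png

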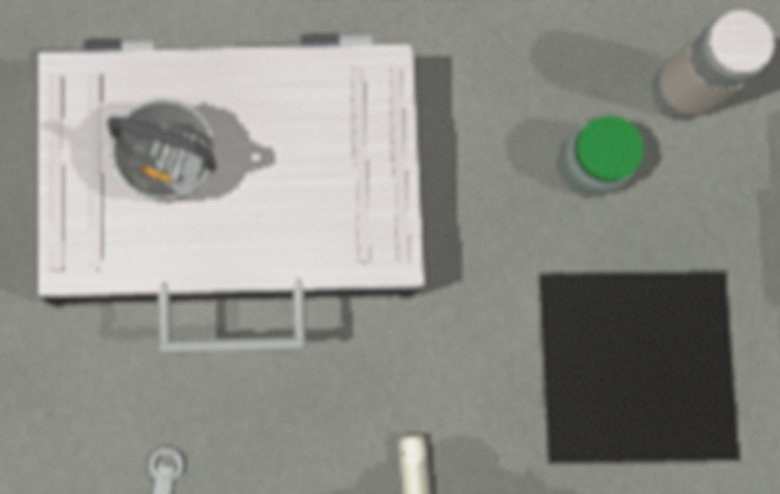

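View pics/scenec.png

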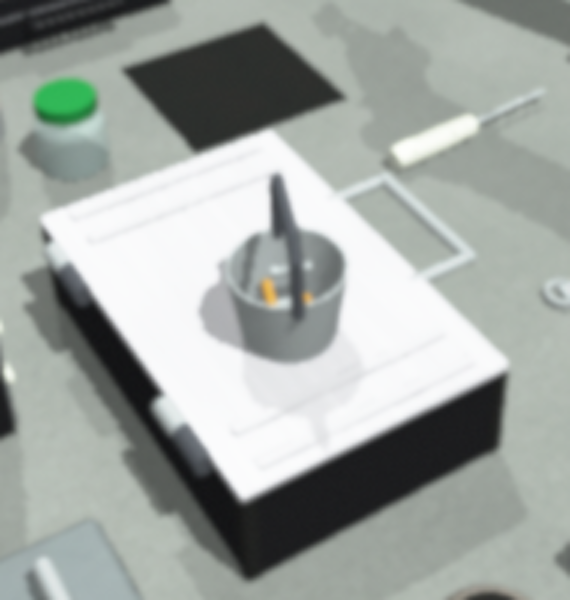

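```bash
cat > h.py <<'E'
import numpy as np, cv2
from scipy.spatial.transform import Rotation as R
from workcell import status,cams,nets
def ray(n,u,v,s=None):
    m=cams.camera_model(n)
    T=m["T"] if "T" in m else tcp(s)@m["hand_eye"]
    d=T[:3,:3]@np.linalg.solve(m["mtx"],[u,v,1.]);return T[:3,3],d
def tcp(s):
    T=np.eye(4);T[:3,:3]=R.from_quat(s["orientation"]).as_matrix();T[:3,3]=s["position"];return T
def onz(n,u,v,z,s=None):
    o,d=ray(n,u,v,s);return o+d*(z-o[2])/d[2]
def proj(n,p,s=None):
    m=cams.camera_model(n)
    T=m["T"] if "T" in m else tcp(s)@m["hand_eye"]
    q=m["mtx"]@(np.linalg.inv(T)@np.r_[p,1])[:3];return q[:2]/q[2]
def snap(n,f):
    s=status.sense();im=cams.snapshot(n);cv2.imwrite("pics/"+f,im[:,:,::-1]);return s,im
E
python3 - <<'E'
from h import *
t=lambda x,y,z:np.round(onz("top",220+x/2.6-.3,165+y/2.6-.3,z),4)
c=lambda x,y,z:np.round(onz("scene",200+x/3-.3,170+y/3-.3,z),4)
print("lid",[t(*p,.098) for p in((38,53),(412,46),(423,290),(38,296))])
print("bar",t(163,347,.094),t(301,345,.094), "scene",c(387,178,.094),c(471,254,.094))
print("mat",[t(*p,.004) for p in((541,273),(725,271),(739,458),(549,462))])
print("matS",[c(*p,.004) for p in((125,70),(265,24),(343,97),(197,150))])
print("handle",t(115,125,.218),t(211,160,.218),"S",c(276,180,.218),c(294,235,.218))
for n in("top","scene"):
    m=np.load(f"pics/{n}_mat.npy");
    q=cv2.minAreaRect(np.argwhere(m)[:,::-1].astype(np.float32));b=cv2.boxPoints(q);print(n,[np.round(onz(n,*p,.004),3) for p in b])
E
```

```text
lid [array([0.7529, 0.1867, 0.098 ]), array([ 0.7596, -0.1562,  0.098 ]), array([ 0.5347, -0.1613,  0.098 ]), array([0.5297, 0.1813, 0.098 ])]
bar [0.4846 0.0701 0.094 ] [ 0.4862 -0.0523  0.094 ] scene [ 0.487  -0.0495  0.094 ] [0.4833 0.0687 0.094 ]
mat [array([ 0.5613, -0.2866,  0.004 ]), array([ 0.5631, -0.4635,  0.004 ]), array([ 0.3865, -0.4663,  0.004 ]), array([ 0.3831, -0.2876,  0.004 ])]
matS [array([ 0.5631, -0.4554,  0.004 ]), array([ 0.3876, -0.4575,  0.004 ]), array([ 0.3882, -0.2851,  0.004 ]), array([ 0.561 , -0.2833,  0.004 ])]
handle [0.658  0.1045 0.218 ] [0.6285 0.0254 0.218 ] S [0.642  0.0419 0.218 ] [0.6608 0.1005 0.218 ]
top [array([ 0.562, -0.284,  0.004]), array([ 0.57 , -0.469,  0.004]), array([ 0.386, -0.467,  0.004]), array([ 0.378, -0.287,  0.004])]
scene [array([ 0.561, -0.462,  0.004]), array([ 0.319, -0.462,  0.004]), array([ 0.394, -0.269,  0.004]), array([ 0.608, -0.279,  0.004])]
```

Call:
step_arm([
  {"delta_pos": [0,0,-22],"dr": [0,0,-9.8],"hand": -1},
  {"delta_pos": [0,0,-22],"dr": [0,0,-9.8]},
  {"delta_pos": [0,0,-22],"dr": [0,0,-9.8]},
  {"delta_pos": [0,0,-22],"dr": [0,0,-9.8]},
  {"delta_pos": [0,0,-22],"dr": [0,0,-9.8]},
])

```text
invalid input at $.series[1]: expected keys delta_pos, dr, hand
```

```bash
cat >> h.py <<'E'
def to(p):
    s=status.sense();T=tcp(s);d=T[:3,:3].T@(np.array(p)-T[:3,3])*1000
    print("t",s["time_s"],"pos",np.round(s["position"],4),"toolx",np.round(T[:3,0],3),"tooly",np.round(T[:3,1],3),"z",np.round(T[:3,2],3),"w",round(s["gripper_width"],4),"F",np.round(s["contact_force"],1))
    print("delta mm",np.round(d,1));return d
E
python3 -c "
from h import *
to([.60,.06,.33])"
```

```text
t 0.5 pos [ 0.2329 -0.58    0.2313] toolx [0.928 0.373 0.   ] tooly [ 0.373 -0.928  0.   ] z [ 0. -0. -1.] w 0.0855 F [-1.   0.1 -0.1]
delta mm [ 579.1 -457.1  -98.7]
```

Call:
step_arm([
  {"delta_pos": [0,0,-22],"dr": [0,0,-9.8],"hand": -1},
  {"delta_pos": [0,0,-22],"dr": [0,0,-9.8],"hand": -1},
  {"delta_pos": [0,0,-22],"dr": [0,0,-9.8],"hand": -1},
  {"delta_pos": [0,0,-22],"dr": [0,0,-9.8],"hand": -1},
  {"delta_pos": [0,0,-22],"dr": [0,0,-9.8],"hand": -1},
])

```text
time_s: 1.12
position: [0.2321, -0.5787, 0.3424]
orientation: [0.807, 0.591, -0.0, -0.003]
contact_force: [0.2, -0.0, 0.0]
gripper_width: 0.0854
```

```bash
python3 -c "
from h import *
to([.60,.06,.33])"
```

```text
t 1.125 pos [ 0.2321 -0.5787  0.3424] toolx [0.301 0.954 0.003] tooly [ 0.954 -0.301 -0.005] z [-0.004  0.004 -1.   ] w 0.0854 F [ 0.2 -0.   0. ]
delta mm [719.8 158.4  13.8]
```

Call:
step_arm([
  {"delta_pos": [40,9,0],"dr": [0,0,0],"hand": -1},
  {"delta_pos": [60,13,1],"dr": [0,0,0],"hand": -1},
  {"delta_pos": [60,13,1],"dr": [0,0,0],"hand": -1},
  {"delta_pos": [60,13,1],"dr": [0,0,0],"hand": -1},
  {"delta_pos": [60,13,1],"dr": [0,0,0],"hand": -1},
  {"delta_pos": [60,13,1],"dr": [0,0,0],"hand": -1},
  {"delta_pos": [60,13,1],"dr": [0,0,0],"hand": -1},
  {"delta_pos": [60,13,1],"dr": [0,0,0],"hand": -1},
  {"delta_pos": [60,13,1],"dr": [0,0,0],"hand": -1},
  {"delta_pos": [60,13,1],"dr": [0,0,0],"hand": -1},
  {"delta_pos": [60,13,1],"dr": [0,0,0],"hand": -1},
  {"delta_pos": [50,12,0],"dr": [0,0,0],"hand": -1},
])

```text
time_s: 2.62
position: [0.5943, 0.0381, 0.3339]
orientation: [0.811, 0.585, -0.0, 0.004]
contact_force: [0.6, -1.0, 0.3]
gripper_width: 0.0851
```

```bash
python3 -c "
from h import *
to([.651,.07,.33])
s,im=snap('wrist','w1.png')
for z in (.218,):
  for p in ([.651,.07,z],[.642,.042,z],[.66,.098,z]): print(proj('wrist',np.array(p),s))
for r in nets.regions_of('wrist','pail_handle')[:2]: print(r['conf'],r['rect'])
"
```

```text
t 2.625 pos [0.5943 0.0381 0.3339] toolx [ 0.315  0.949 -0.005] tooly [ 0.949 -0.315  0.007] z [ 0.005 -0.007 -1.   ] w 0.0851 F [ 0.6 -1.   0.3]
delta mm [48.2 43.8  4. ]
[381.80138449 156.56487867]
[380.05527689 203.37241825]
[383.66082895 106.71914201]
0.9 [312.3, 78.6, 429.1, 227.8]
```

View pics/w1.png

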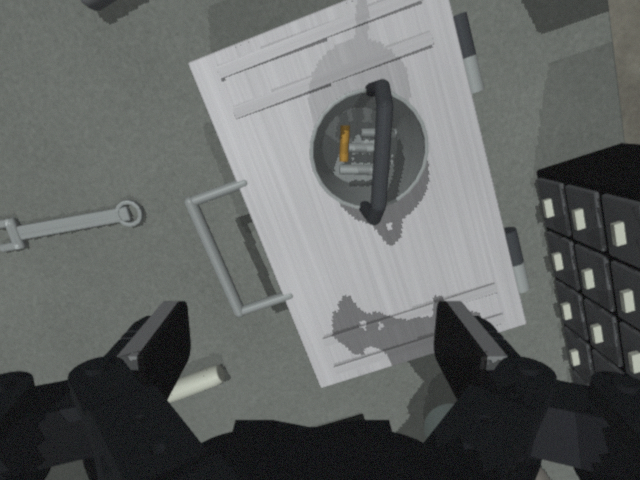

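Call:
step_arm([
  {"delta_pos": [26,22,2],"dr": [0,0,0],"hand": -1},
  {"delta_pos": [25,22,10],"dr": [0,0,0],"hand": -1},
  {"delta_pos": [0,0,40],"dr": [0,0,0],"hand": -1},
  {"delta_pos": [0,0,0],"dr": [0,0,0],"hand": -1},
])

```text
time_s: 3.22
position: [0.6542, 0.0789, 0.2809]
orientation: [0.808, 0.589, 0.002, 0.003]
contact_force: [0.0, -0.7, 0.3]
gripper_width: 0.0852
```

```bash
python3 -c "
from h import *
to([.652,.073,.199])
s,im=snap('wrist','w2.png')
for p in ([.652,.073,.218],[.642,.042,.218],[.66,.098,.218]): print(proj('wrist',np.array(p),s))
"
```

```text
t 3.225 pos [0.6542 0.0789 0.2809] toolx [ 0.306  0.952 -0.001] tooly [ 0.952 -0.306  0.007] z [ 0.006 -0.003 -1.   ] w 0.0852 F [ 0.  -0.7  0.3]
delta mm [-6.2 -0.9 81.9]
[310.84395006 269.75139721]
[310.79530736 325.44281188]
[310.76635013 221.52119332]
```

View pics/w2.png

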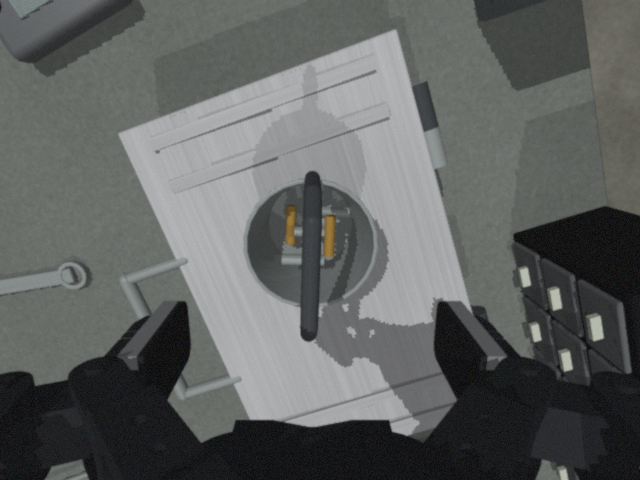

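Call:
step_arm([
  {"delta_pos": [0,-1,40],"dr": [0,0,1.8],"hand": -1},
  {"delta_pos": [0,0,32],"dr": [0,0,0],"hand": -1},
  {"delta_pos": [0,0,8],"dr": [0,0,0],"hand": -1},
  {"delta_pos": [0,0,0],"dr": [0,0,0],"hand": 0.2},
  {"delta_pos": [0,0,0],"dr": [0,0,0],"hand": 1},
  {"delta_pos": [0,0,0],"dr": [0,0,0],"hand": 1},
  {"delta_pos": [0,0,0],"dr": [0,0,0],"hand": 1},
  {"delta_pos": [0,0,0],"dr": [0,0,0],"hand": 1},
], newtons=60)

```text
time_s: 4.28
position: [0.6628, 0.0804, 0.2161]
orientation: [0.819, 0.574, 0.014, 0.008]
contact_force: [0.0, -0.2, -1.2]
gripper_width: 0.0069
```

```bash
python3 -c "
from h import *
to([.652,.073,.199])
s,im=snap('wrist','w3.png')
"
```

```text
t 4.275 pos [0.6628 0.0804 0.2161] toolx [0.341 0.94  0.014] tooly [ 0.94  -0.341  0.029] z [ 0.032  0.003 -0.999] w 0.0069 F [ 0.  -0.2 -1.2]
delta mm [-10.9  -8.1  16.8]
```

View pics/w3.png

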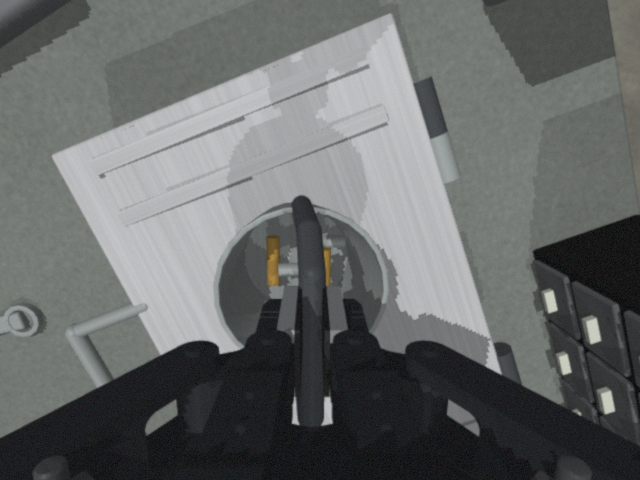

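```bash
python3 -c "
from h import *
to([.652,.073,.199])
s,im=snap('scene','s2.png')
a=im[170:370,200:400,::-1];cv2.imwrite('pics/s2c.png',cv2.resize(a,None,fx=3,fy=3,interpolation=2))
print(proj('scene',s['position']))
a=cv2.imread('pics/w3.png')[180:460,180:460];cv2.imwrite('pics/w3c.png',cv2.resize(a,None,fx=2.1,fy=2.1,interpolation=2))
"
```

```text
t 4.325 pos [0.6628 0.0803 0.2161] toolx [0.341 0.94  0.014] tooly [ 0.94  -0.341  0.029] z [ 0.032  0.003 -0.999] w 0.0065 F [-0.9  0.9  1.9]
delta mm [-10.8  -8.2  16.7]
[292.00063128 243.62808053]
```

View pics/s2c.png

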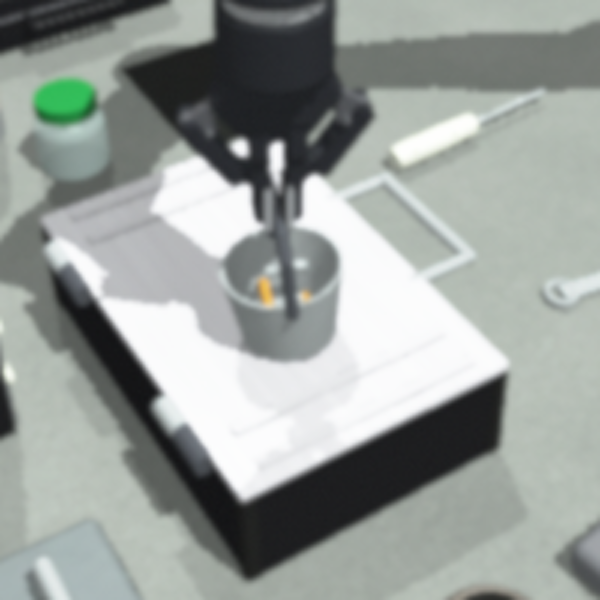

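View pics/w3c.png

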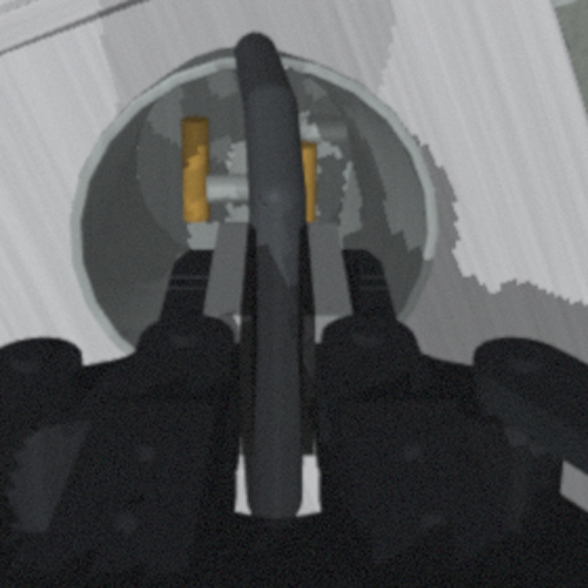

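Call:
step_arm([
  {"delta_pos": [0,0,0],"dr": [0,0,0],"hand": 0},
  {"delta_pos": [0,0,0],"dr": [0,0,0],"hand": -0.2},
  {"delta_pos": [0,0,0],"dr": [0,0,0],"hand": -0.2},
], newtons=40)

```text
time_s: 4.75
position: [0.6631, 0.0801, 0.2157]
orientation: [0.819, 0.574, 0.014, 0.008]
contact_force: [0.5, -0.5, 0.1]
gripper_width: 0.0513
```

```bash
python3 -c "
from h import *
to([.652,.073,.199])
s,im=snap('wrist','w4.png')
for p in ([.652,.073,.218],[.642,.042,.218],[.66,.098,.218]): print(proj('wrist',np.array(p),s))
"
```

```text
t 4.75 pos [0.6631 0.0801 0.2157] toolx [0.341 0.94  0.014] tooly [ 0.94  -0.341  0.03 ] z [ 0.033  0.003 -0.999] w 0.0513 F [ 0.5 -0.5  0.1]
delta mm [-10.7  -8.5  16.3]
[291.65904511 339.63207822]
[295.57108912 413.40388759]
[288.020988   274.22904829]
```

View pics/w4.png

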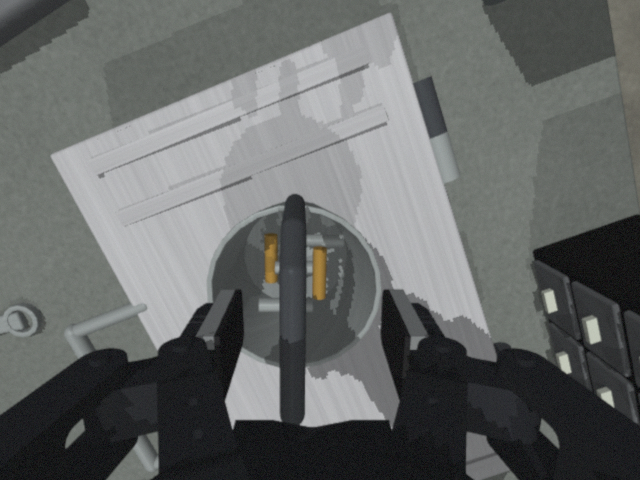

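```bash
python3 -c "
from h import *
print(np.round(status.sense()['joint_pos'],3))"
```

```text
[ 0.044  0.778 -0.456  1.469  0.397  0.954 -0.867]
```

Call:
step_arm([
  {"delta_pos": [-6,-8.5,0],"dr": [1.8,-0.6,0],"hand": -0.4},
  {"delta_pos": [0,0,8],"dr": [0,0,0],"hand": -0.4},
  {"delta_pos": [0,0,8],"dr": [0,0,0],"hand": -0.4},
  {"delta_pos": [0,0,0],"dr": [0,0,0],"hand": -0.4},
])

```text
time_s: 5.3
position: [0.6522, 0.0768, 0.1977]
orientation: [0.819, 0.574, -0.0, -0.002]
contact_force: [-1.1, 0.5, -0.3]
gripper_width: 0.06
```

```bash
python3 -c "
from h import *
to([.652,.073,.199])
s,im=snap('wrist','w5.png')
for p in ([.652,.073,.218],[.642,.042,.218],[.66,.098,.218]): print(proj('wrist',np.array(p),s))
"
```

```text
t 5.3 pos [0.6522 0.0768 0.1977] toolx [0.341 0.94  0.002] tooly [ 0.94  -0.341 -0.005] z [-0.004  0.004 -1.   ] w 0.06 F [-1.1  0.5 -0.3]
delta mm [-3.6  1.1 -1.3]
[315.73807118 347.83236029]
[318.78371516 429.99293919]
[312.79600536 273.70918852]
```

View pics/w5.png

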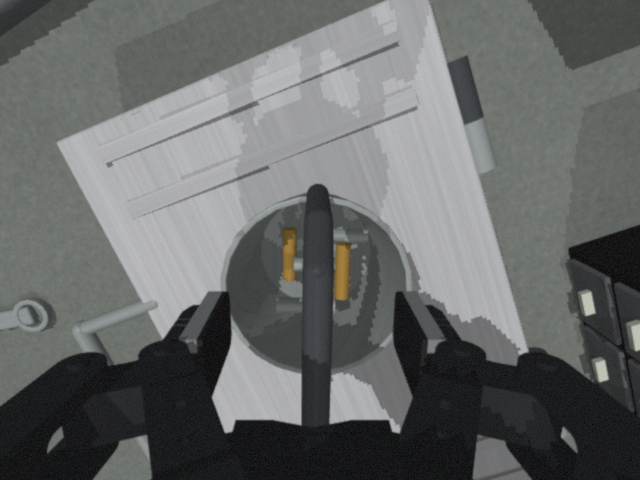

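Call:
step_arm([
  {"delta_pos": [0,1.5,0],"dr": [0,0,0],"hand": 0.3},
  {"delta_pos": [0,0,0],"dr": [0,0,0],"hand": 0.7},
  {"delta_pos": [0,0,0],"dr": [0,0,0],"hand": 0.8},
], newtons=40)

```text
time_s: 5.72
position: [0.6542, 0.0767, 0.1986]
orientation: [0.819, 0.574, 0.0, -0.002]
contact_force: [-0.8, -0.8, 0.3]
gripper_width: 0.0086
```

```bash
python3 -c "
from h import *
to([.652,.073,.199])
"
```

```text
t 5.725 pos [0.6542 0.0767 0.1986] toolx [0.341 0.94  0.003] tooly [ 0.94  -0.341 -0.003] z [-0.002  0.004 -1.   ] w 0.0086 F [-0.8 -0.8  0.3]
delta mm [-4.2 -0.8 -0.4]
```

Call:
step_arm([
  {"delta_pos": [0,0,0],"dr": [0,0,0],"hand": 1},
  {"delta_pos": [0,0,0],"dr": [0,0,0],"hand": 1},
], newtons=60)

```text
time_s: 5.98
position: [0.654, 0.0765, 0.1987]
orientation: [0.819, 0.574, 0.0, -0.002]
contact_force: [0.0, 0.2, -0.7]
gripper_width: 0.0081
```

```bash
python3 -c "
from h import *
to([.652,.073,.199])
s,im=snap('wrist','w6.png')
"
```

```text
t 5.975 pos [0.654  0.0765 0.1987] toolx [0.341 0.94  0.003] tooly [ 0.94  -0.341 -0.003] z [-0.002  0.004 -1.   ] w 0.0081 F [ 0.   0.2 -0.7]
delta mm [-4.  -0.7 -0.3]
```

View pics/w6.png

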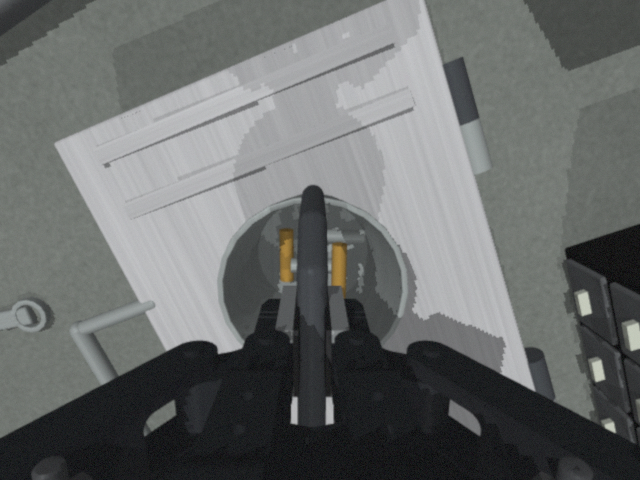

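Call:
step_arm([
  {"delta_pos": [0,0,-5],"dr": [0,0,0],"hand": 1},
  {"delta_pos": [0,0,-10],"dr": [0,0,0],"hand": 1},
  {"delta_pos": [0,0,-20],"dr": [0,0,0],"hand": 1},
  {"delta_pos": [0,0,-20],"dr": [0,0,0],"hand": 1},
  {"delta_pos": [0,0,-20],"dr": [0,0,0],"hand": 1},
  {"delta_pos": [0,0,-10],"dr": [0,0,0],"hand": 1},
  {"delta_pos": [0,0,-2],"dr": [0,0,0],"hand": 1},
])

```text
time_s: 6.9
position: [0.6526, 0.0759, 0.2879]
orientation: [0.819, 0.574, -0.002, -0.003]
contact_force: [0.4, -0.6, -4.4]
gripper_width: 0.0082
```

```bash
python3 -c "
from h import *
to([.4735,-.375,.29])
s,im=snap('wrist','w7.png')
s,im=snap('scene','s7.png')
a=im[120:370,200:400,::-1];cv2.imwrite('pics/s7c.png',cv2.resize(a,None,fx=2.4,fy=2.4,interpolation=2))
"
```

```text
t 6.9 pos [0.6526 0.0759 0.2879] toolx [0.341 0.94  0.   ] tooly [ 0.94  -0.341 -0.008] z [-0.007  0.003 -1.   ] w 0.0082 F [ 0.4 -0.6 -4.4]
delta mm [-484.9  -14.9   -2.2]
```

View pics/w7.png

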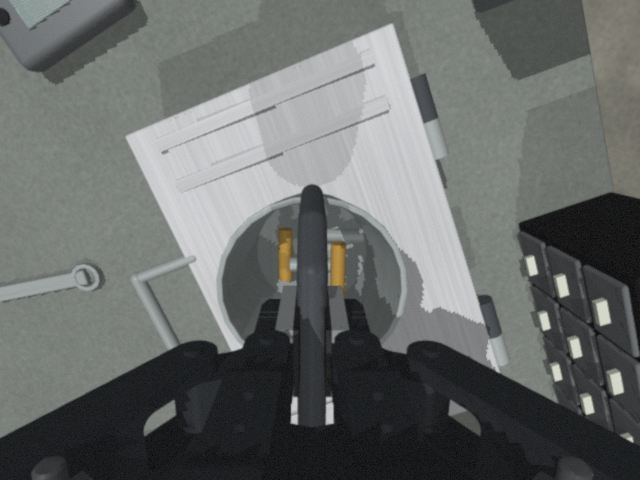

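View pics/s7c.png

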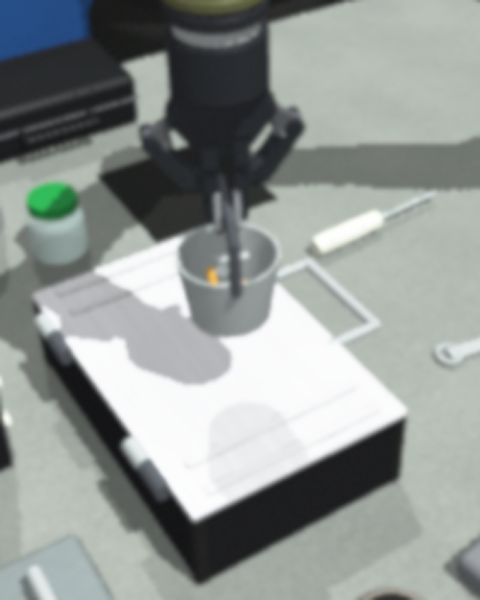

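Call:
step_arm([
  {"delta_pos": [-20,0,0],"dr": [0,0,0],"hand": 1},
  {"delta_pos": [-35,-1,0],"dr": [0,0,0],"hand": 1},
  {"delta_pos": [-50,-2,0],"dr": [0,0,0],"hand": 1},
  {"delta_pos": [-50,-2,0],"dr": [0,0,0],"hand": 1},
  {"delta_pos": [-50,-2,0],"dr": [0,0,0],"hand": 1},
  {"delta_pos": [-50,-2,0],"dr": [0,0,0],"hand": 1},
  {"delta_pos": [-50,-2,0],"dr": [0,0,0],"hand": 1},
  {"delta_pos": [-50,-2,0],"dr": [0,0,0],"hand": 1},
  {"delta_pos": [-50,-1,0],"dr": [0,0,0],"hand": 1},
  {"delta_pos": [-40,-1,0],"dr": [0,0,0],"hand": 1},
  {"delta_pos": [-25,0,0],"dr": [0,0,0],"hand": 1},
  {"delta_pos": [-10,0,0],"dr": [0,0,0],"hand": 1},
])

```text
time_s: 8.5
position: [0.4489, -0.3998, 0.2805]
orientation: [0.823, 0.568, -0.014, -0.008]
contact_force: [0.2, 1.5, -3.8]
gripper_width: 0.0077
```

```bash
python3 -c "
from h import *
to([.4735,-.375,.109])
s,im=snap('wrist','w8.png')
s,im=snap('scene','s8.png')
a=im[70:320,180:380,::-1];cv2.imwrite('pics/s8c.png',cv2.resize(a,None,fx=2.4,fy=2.4,interpolation=2))
"
```

```text
t 8.5 pos [ 0.4489 -0.3998  0.2805] toolx [ 0.354  0.935 -0.014] tooly [ 0.935 -0.354 -0.029] z [-0.032 -0.003 -0.999] w 0.0077 F [ 0.2  1.5 -3.8]
delta mm [ 34.4  19.2 170.6]
```

View pics/w8.png

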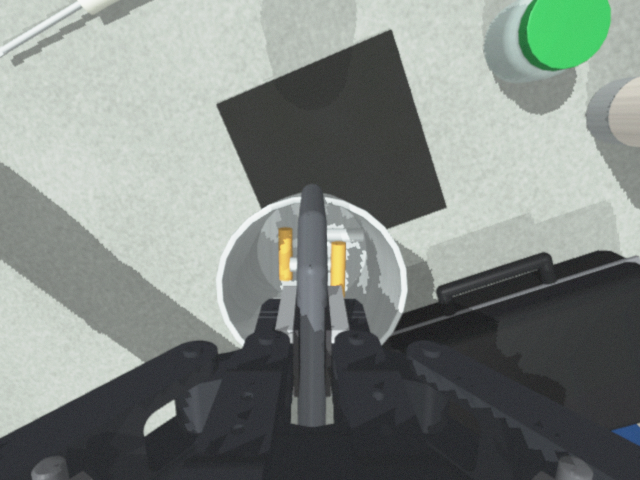

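View pics/s8c.png

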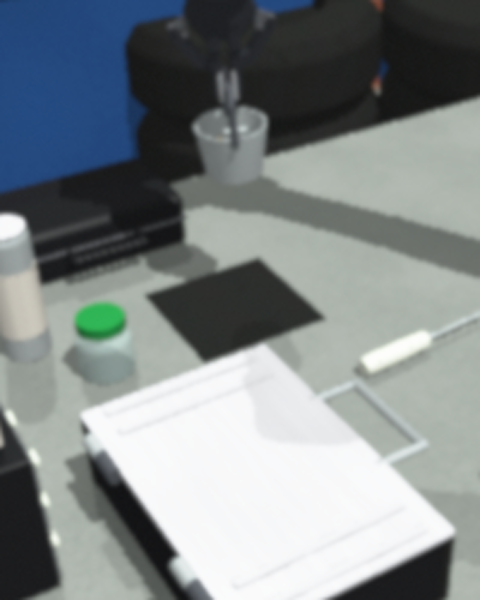

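Call:
step_arm([
  {"delta_pos": [14,8,0],"dr": [-0.9,0.4,0],"hand": 1},
  {"delta_pos": [14,8,10],"dr": [-0.8,0.3,0],"hand": 1},
  {"delta_pos": [6,3,20],"dr": [0,0,0],"hand": 1},
  {"delta_pos": [0,0,30],"dr": [0,0,0],"hand": 1},
  {"delta_pos": [0,0,30],"dr": [0,0,0],"hand": 1},
  {"delta_pos": [0,0,25],"dr": [0,0,0],"hand": 1},
  {"delta_pos": [0,0,15],"dr": [0,0,0],"hand": 1},
  {"delta_pos": [0,0,5],"dr": [0,0,0],"hand": 1},
])

```text
time_s: 9.6
position: [0.497, -0.3503, 0.1446]
orientation: [0.815, 0.58, 0.01, 0.002]
contact_force: [0.2, -0.1, -3.3]
gripper_width: 0.0081
```

```bash
python3 -c "
from h import *
to([.4735,-.375,.105])
s,im=snap('scene','s9.png')
a=im[120:260,200:360,::-1];cv2.imwrite('pics/s9c.png',cv2.resize(a,None,fx=4,fy=4,interpolation=2))
"
```

```text
t 9.6 pos [ 0.497  -0.3503  0.1446] toolx [0.327 0.945 0.015] tooly [ 0.945 -0.327  0.014] z [ 0.018  0.009 -1.   ] w 0.0081 F [ 0.2 -0.1 -3.3]
delta mm [-31.6 -14.7  38.9]
```

View pics/s9c.png

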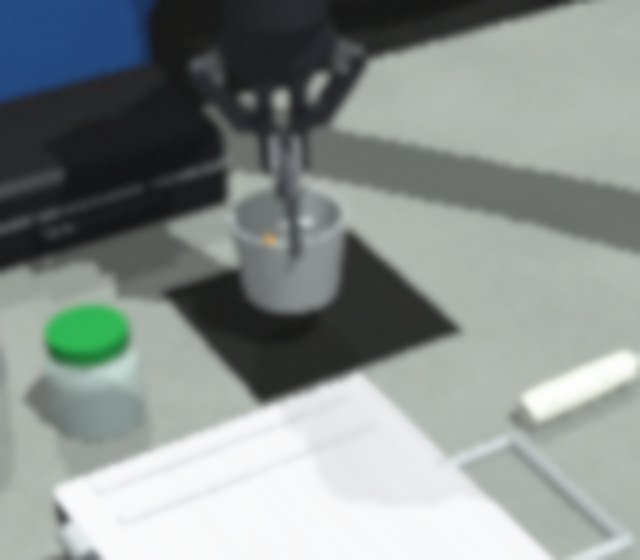

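Call:
step_arm([
  {"delta_pos": [-10,-5,0],"dr": [0.8,-0.8,0],"hand": 1},
  {"delta_pos": [-12,-6,5],"dr": [0,0,0],"hand": 1},
  {"delta_pos": [-6,-3,5],"dr": [0,0,0],"hand": 1},
  {"delta_pos": [0,0,5],"dr": [0,0,0],"hand": 1},
  {"delta_pos": [0,0,0],"dr": [0,0,0],"hand": 1},
])

```text
time_s: 10.28
position: [0.4736, -0.3757, 0.1305]
orientation: [0.815, 0.579, 0.0, 0.002]
contact_force: [0.0, 0.3, -3.7]
gripper_width: 0.0077
```

```bash
python3 -c "
from h import *
to([.4735,-.375,.105])
"
```

```text
t 10.275 pos [ 0.4736 -0.3757  0.1305] toolx [ 0.33   0.944 -0.002] tooly [ 0.944 -0.33   0.003] z [ 0.003 -0.003 -1.   ] w 0.0077 F [ 0.   0.3 -3.7]
delta mm [ 0.7 -0.4 25.5]
```

Centred over the mat and level. Next, a slow descent.

Call:
step_arm([
  {"delta_pos": [0,0,8],"dr": [0,0,0],"hand": 1},
  {"delta_pos": [0,0,8],"dr": [0,0,0],"hand": 1},
  {"delta_pos": [0,0,4],"dr": [0,0,0],"hand": 1},
  {"delta_pos": [0,0,2],"dr": [0,0,0],"hand": 1},
  {"delta_pos": [0,0,2],"dr": [0,0,0],"hand": 1},
  {"delta_pos": [0,0,0],"dr": [0,0,0],"hand": 1},
])

```text
time_s: 11.02
position: [0.475, -0.3747, 0.1049]
orientation: [0.815, 0.579, 0.001, 0.002]
contact_force: [0.0, -0.0, -4.5]
gripper_width: 0.0079
```

```bash
python3 -c "
from h import *
to([.4735,-.375,.105])
"
```

```text
t 11.025 pos [ 0.475  -0.3747  0.1049] toolx [ 0.328  0.945 -0.001] tooly [ 0.945 -0.328  0.004] z [ 0.004 -0.002 -1.   ] w 0.0079 F [ 0.  -0.  -4.5]
delta mm [-0.7 -1.3 -0.1]
```

Call:
step_arm([
  {"delta_pos": [0,0,1.5],"dr": [0,0,0],"hand": 1},
  {"delta_pos": [0,0,1.5],"dr": [0,0,0],"hand": 1},
  {"delta_pos": [0,0,0],"dr": [0,0,0],"hand": 1},
])

```text
time_s: 11.4
position: [0.4756, -0.375, 0.1053]
orientation: [0.815, 0.579, 0.001, 0.003]
contact_force: [-0.6, -0.7, -4.4]
gripper_width: 0.0078
```

Call:
step_arm([
  {"delta_pos": [0,0,3],"dr": [0,0,0],"hand": 1},
  {"delta_pos": [0,0,3],"dr": [0,0,0],"hand": 1},
])

```text
time_s: 11.65
position: [0.4766, -0.3755, 0.1048]
orientation: [0.815, 0.579, 0.001, 0.005]
contact_force: [-7.7, 4.4, 24.7]
gripper_width: 0.008
```

```bash
python3 -c "
from h import *
to([.4735,-.375,.105])
s,im=snap('scene','s10.png')
a=im[120:260,200:360,::-1];cv2.imwrite('pics/s10c.png',cv2.resize(a,None,fx=4,fy=4,interpolation=2))
"
```

```text
t 11.65 pos [ 0.4766 -0.3755  0.1048] toolx [ 0.329  0.944 -0.005] tooly [ 0.944 -0.329  0.01 ] z [ 0.007 -0.008 -1.   ] w 0.008 F [-7.7  4.4 24.7]
delta mm [-0.5 -3.1 -0.3]
```

View pics/s10c.png

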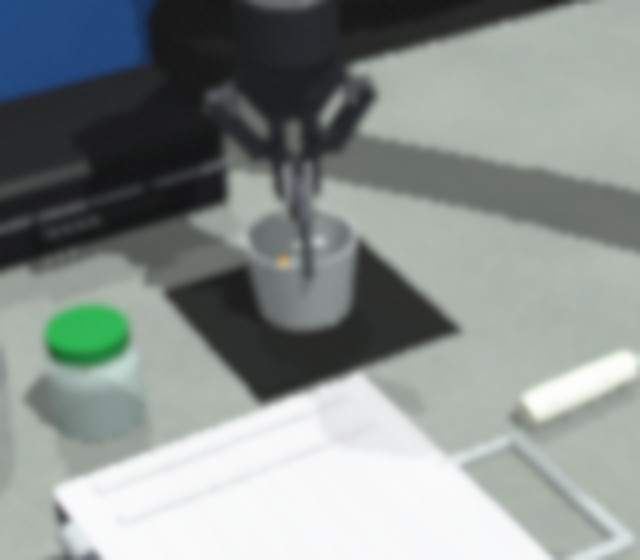

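Call:
step_arm([
  {"delta_pos": [0,0,0],"dr": [0,0,0],"hand": 1},
  {"delta_pos": [0,0,0],"dr": [0,0,0],"hand": 0.5},
  {"delta_pos": [0,0,0],"dr": [0,0,0],"hand": 0},
  {"delta_pos": [0,0,0],"dr": [0,0,0],"hand": -0.5},
  {"delta_pos": [0,0,0],"dr": [0,0,0],"hand": -0.5},
], newtons=30)

```text
time_s: 12.32
position: [0.4781, -0.3764, 0.1054]
orientation: [0.815, 0.579, 0.001, 0.007]
contact_force: [0.2, 0.3, 0.7]
gripper_width: 0.064
```

```bash
python3 -c "
from h import *
to([.4735,-.375,.25])
s,im=snap('wrist','w11.png')
s,im=snap('scene','s11.png')
a=im[120:260,200:360,::-1];cv2.imwrite('pics/s11c.png',cv2.resize(a,None,fx=4,fy=4,interpolation=2))
"
```

```text
t 12.325 pos [ 0.4781 -0.3764  0.1054] toolx [ 0.329  0.944 -0.006] tooly [ 0.944 -0.329  0.013] z [ 0.011 -0.01  -1.   ] w 0.064 F [0.2 0.3 0.7]
delta mm [  -1.    -2.9 -144.6]
```

View pics/s11c.png

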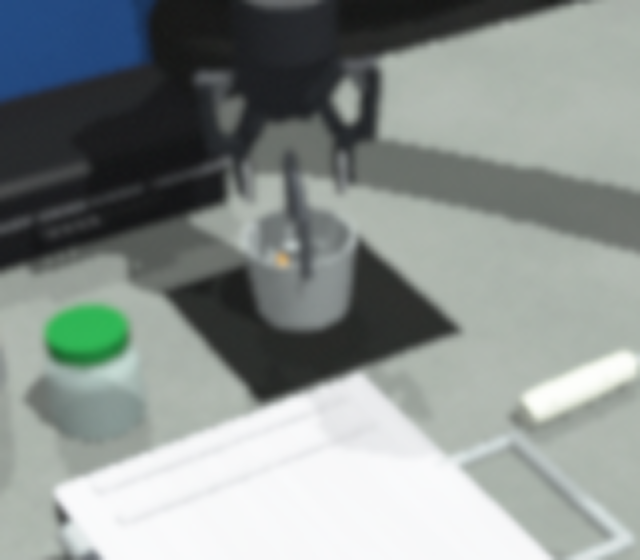

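View pics/w11.png

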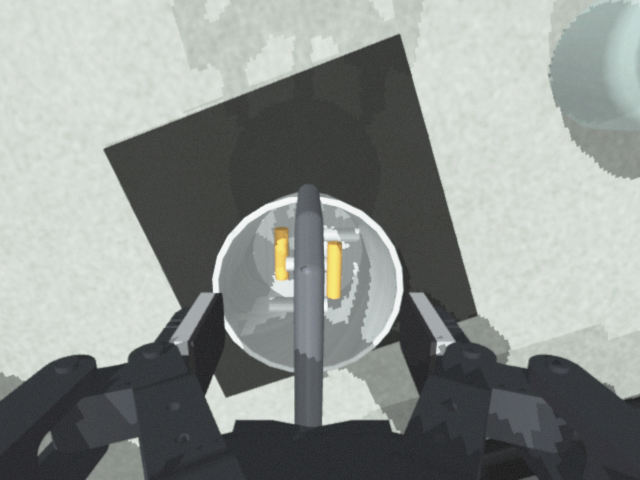

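Call:
step_arm([
  {"delta_pos": [0,0,-15],"dr": [0,0,0],"hand": -0.7},
  {"delta_pos": [0,0,-30],"dr": [0,0,0],"hand": -0.7},
  {"delta_pos": [0,0,-45],"dr": [0,0,0],"hand": -0.7},
  {"delta_pos": [0,0,-40],"dr": [-0.3,0.3,-5],"hand": -0.7},
  {"delta_pos": [0,0,-10],"dr": [-0.2,0.2,-7],"hand": -0.7},
  {"delta_pos": [0,0,0],"dr": [0,0,-7],"hand": -0.7},
  {"delta_pos": [0,0,0],"dr": [0,0,0],"hand": -0.7},
])

```text
time_s: 13.3
position: [0.4775, -0.3749, 0.2569]
orientation: [0.705, 0.709, 0.007, 0.012]
contact_force: [-0.1, 1.1, -0.5]
gripper_width: 0.0725
```

```bash
python3 -c "
from h import *
to([.4855,.0085,.24])
for n in ('top',):
  s,im=snap(n,'t12.png')
  a=im[165:355,220:520,::-1];cv2.imwrite('pics/t12c.png',cv2.resize(a,None,fx=2.6,fy=2.6,interpolation=2))
  r=nets.regions_of(n,'pail_foot');print([(q['conf'],q['rect']) for q in r])
  m=nets.regions_of(n,'mat')
for p in ([.4735,-.375,.069],[.4735,-.375,.124]): print(proj('top',np.array(p)))
"
```

```text
t 13.3 pos [ 0.4775 -0.3749  0.2569] toolx [-0.006  1.    -0.007] tooly [1.    0.006 0.026] z [ 0.026 -0.007 -1.   ] w 0.0725 F [-0.1  1.1 -0.5]
delta mm [383.5   9.9  14.5]
[(0.59, [455.8, 284.5, 501.4, 324.1])]
[472.28243652 303.41304188]
[479.13944599 301.87635024]
```

View pics/t12c.png

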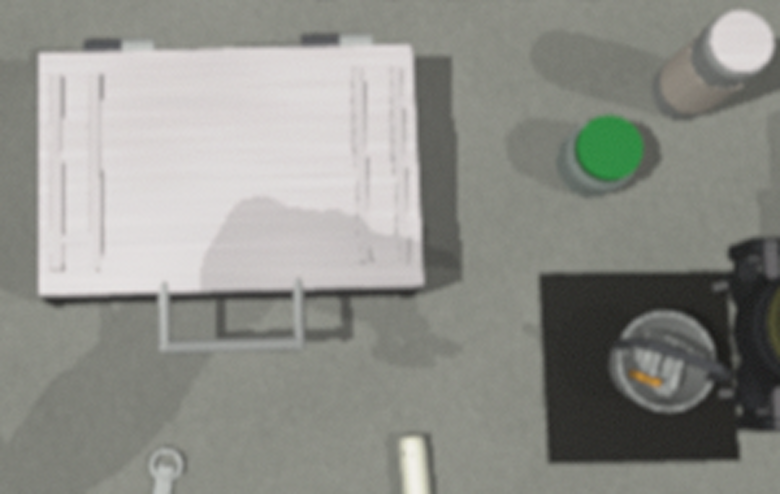

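Call:
step_arm([
  {"delta_pos": [20,0,0],"dr": [1.5,0.4,0],"hand": -0.7},
  {"delta_pos": [40,0,0],"dr": [0,0,0],"hand": -0.5},
  {"delta_pos": [55,0,0],"dr": [0,0,0],"hand": -0.3},
  {"delta_pos": [55,0,0],"dr": [0,0,0],"hand": -0.3},
  {"delta_pos": [55,0,0],"dr": [0,0,0],"hand": -0.3},
  {"delta_pos": [55,0,0],"dr": [0,0,0],"hand": -0.3},
  {"delta_pos": [45,0,0],"dr": [0,0,0],"hand": -0.3},
  {"delta_pos": [25,0,0],"dr": [0,0,0],"hand": -0.3},
  {"delta_pos": [0,0,0],"dr": [0,0,0],"hand": -0.3},
  {"delta_pos": [0,0,0],"dr": [0,0,0],"hand": -0.3},
])

```text
time_s: 14.7
position: [0.473, -0.0006, 0.256]
orientation: [0.703, 0.711, -0.002, -0.006]
contact_force: [-0.2, -0.3, 0.3]
gripper_width: 0.0559
```

```bash
python3 -c "
from h import *
to([.4855,.0085,.20])
s,im=snap('wrist','w13.png')
for p in ([.4855,.0085,.094],[.4845,.0685,.094],[.4865,-.0515,.094]): print(proj('wrist',np.array(p),s))
"
```

```text
t 14.7 pos [ 0.473  -0.0006  0.256 ] toolx [-0.01   1.     0.006] tooly [ 1.     0.01  -0.012] z [-0.012  0.006 -1.   ] w 0.0559 F [-0.2 -0.3  0.3]
delta mm [ 8.7 13.3 55.9]
[330.91649511 206.92917397]
[331.47144008 124.28581707]
[330.41488401 281.62995813]
```

View pics/w13.png

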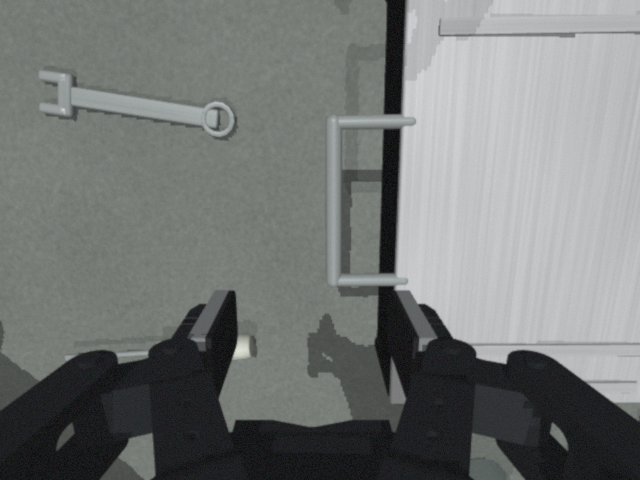

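Call:
step_arm([
  {"delta_pos": [10,15,10],"dr": [-0.7,-0.3,0],"hand": 0.1},
  {"delta_pos": [0,0,30],"dr": [0,0,0],"hand": 0.1},
  {"delta_pos": [0,0,35],"dr": [0,0,0],"hand": 0.1},
  {"delta_pos": [0,0,10],"dr": [0,0,0],"hand": 0.1},
  {"delta_pos": [0,0,0],"dr": [0,0,0],"hand": 0.1},
])

```text
time_s: 15.38
position: [0.4895, 0.0031, 0.1691]
orientation: [0.708, 0.706, 0.0, 0.001]
contact_force: [-0.1, 0.7, 0.5]
gripper_width: 0.0387
```

```bash
python3 -c "
from h import *
to([.4873,.010,.075])
s,im=snap('wrist','w14.png')
for p in ([.4873,.010,.094],[.4864,.07,.094],[.4882,-.05,.094]): print(proj('wrist',np.array(p),s))
"
```

```text
t 15.375 pos [0.4895 0.0031 0.1691] toolx [ 0.003  1.    -0.002] tooly [ 1.    -0.003  0.002] z [ 0.002 -0.002 -1.   ] w 0.0387 F [-0.1  0.7  0.5]
delta mm [ 7.1 -2.4 94.1]
[307.36364674 239.47714826]
[304.98048981 126.48690241]
[309.42975444 337.43545476]
```

View pics/w14.png

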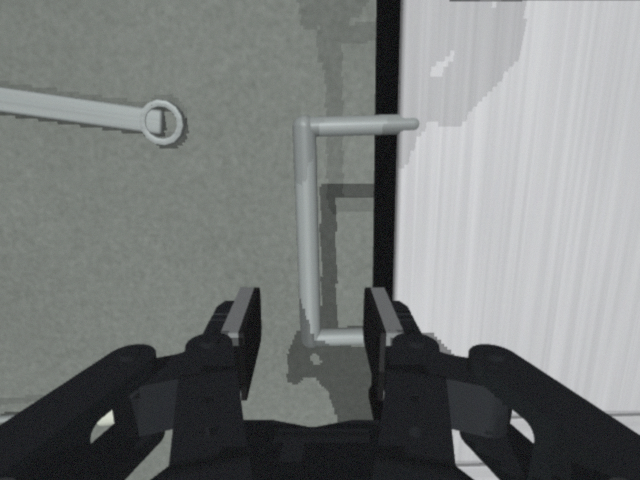

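Call:
step_arm([
  {"delta_pos": [7,-2,20],"dr": [0,0,-2],"hand": 0.1},
  {"delta_pos": [0,0,35],"dr": [0,0,0],"hand": 0.1},
  {"delta_pos": [0,0,20],"dr": [0,0,0],"hand": 0.1},
  {"delta_pos": [0,0,5],"dr": [0,0,0],"hand": 0.1},
  {"delta_pos": [0,0,0],"dr": [0,0,0],"hand": 0.1},
])

```text
time_s: 16.05
position: [0.4944, 0.0096, 0.0936]
orientation: [0.697, 0.717, 0.006, 0.006]
contact_force: [0.0, 0.3, 0.5]
gripper_width: 0.0383
```

```bash
python3 -c "
from h import *
to([.4873,.010,.075])
s,im=snap('wrist','w15.png')
"
```

```text
t 16.05 pos [0.4944 0.0096 0.0936] toolx [-0.028  1.    -0.001] tooly [0.999 0.028 0.017] z [ 0.017 -0.001 -1.   ] w 0.0383 F [0.  0.3 0.5]
delta mm [ 0.7 -7.4 18.5]
```

View pics/w15.png

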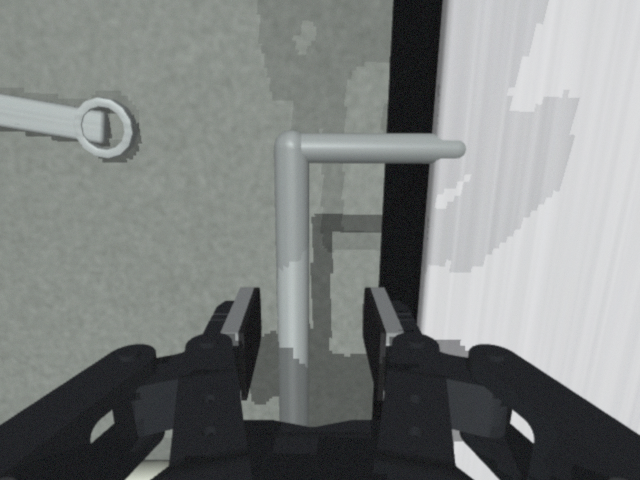

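Call:
step_arm([
  {"delta_pos": [0,-8,0],"dr": [1.0,0,0],"hand": 0.1},
  {"delta_pos": [0,-1,10],"dr": [0,0,0],"hand": 0.1},
  {"delta_pos": [0,-1,7],"dr": [0,0,0],"hand": 0.1},
  {"delta_pos": [0,0,0],"dr": [0,0,0],"hand": 0.1},
])

```text
time_s: 16.6
position: [0.4849, 0.0091, 0.0772]
orientation: [0.697, 0.717, 0.0, 0.001]
contact_force: [0.1, -0.1, 0.7]
gripper_width: 0.0384
```

```bash
python3 -c "
from h import *
to([.4873,.010,.075])
s,im=snap('wrist','w16.png')
"
```

```text
t 16.6 pos [0.4849 0.0091 0.0772] toolx [-0.027  1.    -0.001] tooly [1.    0.027 0.002] z [ 0.002 -0.001 -1.   ] w 0.0384 F [ 0.1 -0.1  0.7]
delta mm [0.9 2.4 2.2]
```

View pics/w16.png

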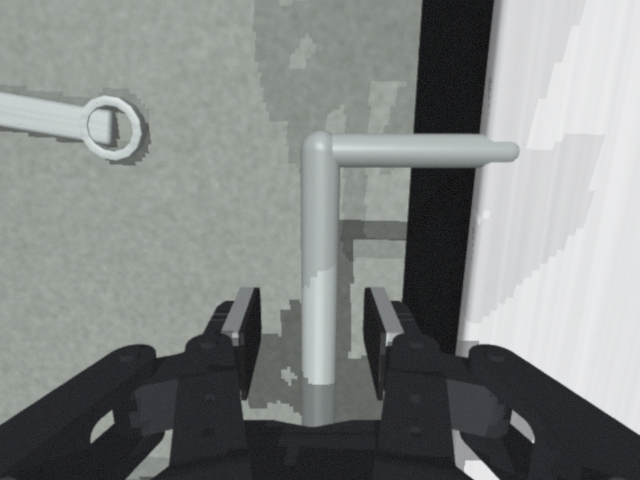

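Call:
step_arm([
  {"delta_pos": [0,2.5,2],"dr": [0,0,0],"hand": 0.3},
  {"delta_pos": [0,0,0],"dr": [0,0,0],"hand": 0.6},
  {"delta_pos": [0,0,0],"dr": [0,0,0],"hand": 1},
  {"delta_pos": [0,0,0],"dr": [0,0,0],"hand": 1},
], newtons=30)

```text
time_s: 17.15
position: [0.4873, 0.0093, 0.0754]
orientation: [0.697, 0.717, 0.0, 0.001]
contact_force: [-0.9, -0.9, 0.9]
gripper_width: 0.0109
```

```bash
python3 -c "
from h import *
to([.4873,.010,.075])
s,im=snap('wrist','w17.png')
"
```

```text
t 17.15 pos [0.4873 0.0093 0.0754] toolx [-0.027  1.    -0.001] tooly [1.    0.027 0.001] z [ 0.001 -0.001 -1.   ] w 0.0109 F [-0.9 -0.9  0.9]
delta mm [0.7 0.  0.4]
```

View pics/w17.png

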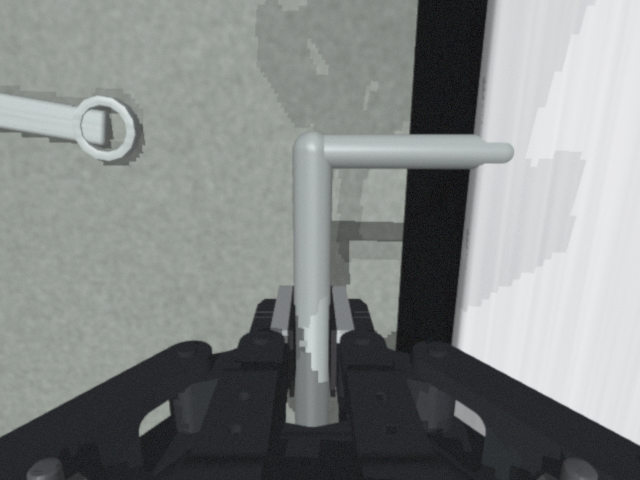

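Call:
step_arm([
  {"delta_pos": [0,0,-10],"dr": [0,0,0],"hand": 1},
  {"delta_pos": [0,1,-12],"dr": [0,0,0],"hand": 1},
  {"delta_pos": [0,2,-18],"dr": [0,0,0],"hand": 1},
  {"delta_pos": [0,0,0],"dr": [0,0,0],"hand": 1},
])

```text
time_s: 17.7
position: [0.4912, 0.0094, 0.1183]
orientation: [0.697, 0.717, 0.001, 0.001]
contact_force: [-0.6, 1.1, -2.4]
gripper_width: 0.0112
```

```bash
cat >> h.py <<'E'
def lid(xh=.7573):
    s=status.sense();T=tcp(s);b=T[:3,3]-T[:3,2]*.019
    x=xh-b[0];z=b[2]-.09
    print("bar",np.round(b,4),"theta",round(np.arctan2(z,x)-.0148,3),"from z",round(np.arcsin(min(1,z/.27))-.0148,3),"r",round(np.hypot(x,z),4),"z",np.round(T[:3,2],3),"w",round(s["gripper_width"],4),"F",np.round(s["contact_force"],1),"t",s["time_s"])
E
python3 -c "
from h import *
lid()
s,im=snap('wrist','w18.png')"
```

```text
bar [0.4911 0.0094 0.1373] theta 0.161 from z 0.161 r 0.2704 z [ 0.003 -0.    -1.   ] w 0.0112 F [-0.6  1.1 -2.4] t 17.7
```

View pics/w18.png

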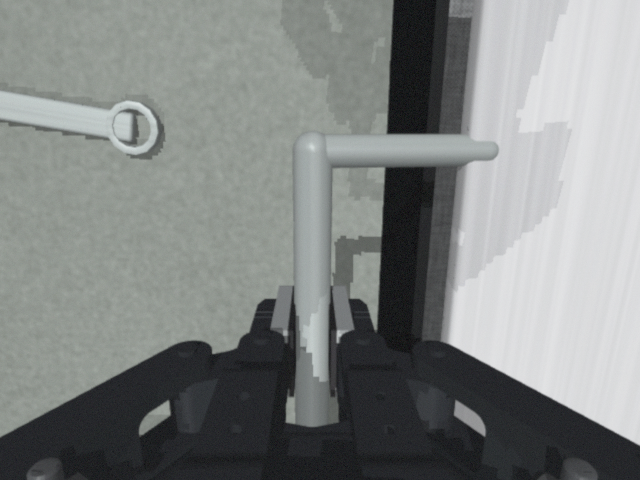

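Call:
step_arm([
  {"delta_pos": [0,4,-17],"dr": [0,0,0],"hand": 1},
  {"delta_pos": [0,5.5,-19],"dr": [0,0,0],"hand": 1},
  {"delta_pos": [0,7,-19],"dr": [0,0,0],"hand": 1},
  {"delta_pos": [0,8.5,-18],"dr": [0,0,0],"hand": 1},
  {"delta_pos": [0,8,-14],"dr": [0,0,0],"hand": 1},
  {"delta_pos": [0,0,0],"dr": [0,0,0],"hand": 1},
])

```text
time_s: 18.5
position: [0.5198, 0.0101, 0.2032]
orientation: [0.697, 0.717, -0.003, -0.003]
contact_force: [0.4, 0.4, -1.5]
gripper_width: 0.0107
```

```bash
python3 -c "
from h import *
lid()"
```

```text
bar [0.52   0.0101 0.2222] theta 0.494 from z 0.497 r 0.2717 z [-0.009 -0.001 -1.   ] w 0.0107 F [ 0.4  0.4 -1.5] t 18.5
```

Call:
step_arm([
  {"delta_pos": [0,9.5,-16],"dr": [0,0,0],"hand": 1},
  {"delta_pos": [0,11,-17],"dr": [0,0,0],"hand": 1},
  {"delta_pos": [0,12.5,-16],"dr": [0,0,0],"hand": 1},
  {"delta_pos": [0,13.5,-15],"dr": [0,0,0],"hand": 1},
  {"delta_pos": [0,7,-7],"dr": [0,0,0],"hand": 1},
  {"delta_pos": [0,0,0],"dr": [0,0,0],"hand": 1},
])

```text
time_s: 19.25
position: [0.5675, 0.0113, 0.2685]
orientation: [0.696, 0.718, -0.011, -0.008]
contact_force: [-3.3, 0.7, 1.6]
gripper_width: 0.0107
```

```bash
python3 -c "
from h import *
lid()
s,im=snap('wrist','w19.png')
s,im=snap('scene','s19.png')
a=im[120:370,200:400,::-1];cv2.imwrite('pics/s19c.png',cv2.resize(a,None,fx=2.4,fy=2.4,interpolation=2))"
```

```text
bar [0.5681 0.0113 0.2875] theta 0.792 from z 0.806 r 0.2735 z [-0.026 -0.005 -1.   ] w 0.0107 F [-3.3  0.7  1.6] t 19.25
```

View pics/w19.png

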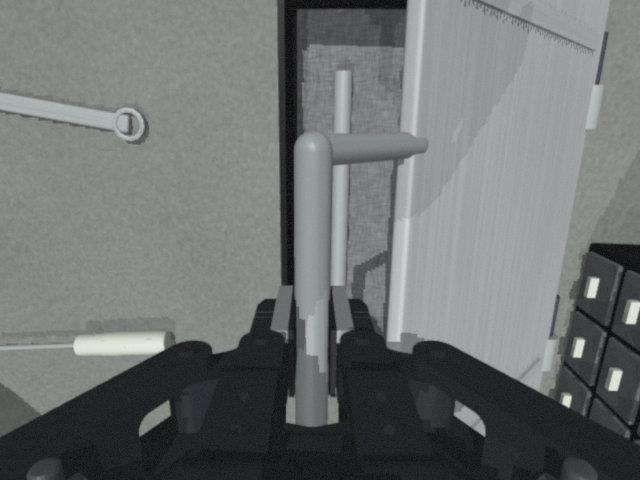

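View pics/s19c.png

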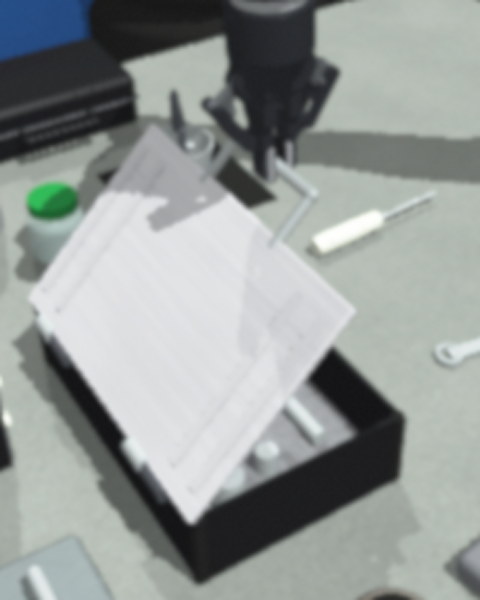

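Call:
step_arm([
  {"delta_pos": [0,13,-12.5],"dr": [0,0,0],"hand": 1},
  {"delta_pos": [0,15,-13],"dr": [0,0,0],"hand": 1},
  {"delta_pos": [0,13,-9],"dr": [0,0,0],"hand": 1},
  {"delta_pos": [0,0,0],"dr": [0,0,0],"hand": 1},
])

```text
time_s: 19.85
position: [0.6065, 0.0122, 0.3005]
orientation: [0.696, 0.718, -0.015, -0.01]
contact_force: [-1.4, 0.3, 1.5]
gripper_width: 0.0105
```

```bash
python3 -c "
from h import *
lid()
lid(.7555)"
```

```text
bar [0.6072 0.0123 0.3195] theta 0.977 from z 1.001 r 0.2743 z [-0.035 -0.007 -0.999] w 0.0105 F [-1.4  0.3  1.5] t 19.85
bar [0.6072 0.0123 0.3195] theta 0.982 from z 1.001 r 0.2733 z [-0.035 -0.007 -0.999] w 0.0105 F [-1.4  0.3  1.5] t 19.85
```

Call:
step_arm([
  {"delta_pos": [0,12,-7],"dr": [0,0,0],"hand": 1},
  {"delta_pos": [0,8,-4],"dr": [0,0,0],"hand": 1},
  {"delta_pos": [0,0,0],"dr": [0,0,0],"hand": 1},
  {"delta_pos": [0,0,0],"dr": [0,0,0],"hand": 1},
])

```text
time_s: 20.35
position: [0.6254, 0.0125, 0.3117]
orientation: [0.696, 0.718, -0.016, -0.01]
contact_force: [-2.9, 0.6, 3.8]
gripper_width: 0.0105
```

```bash
python3 -c "
from h import *
lid()
s,im=snap('scene','s20.png')
a=im[120:370,200:400,::-1];cv2.imwrite('pics/s20c.png',cv2.resize(a,None,fx=2.4,fy=2.4,interpolation=2))
ch=np.array([.7565,.0145,.09])
# predicted lid front corners for angles
for th in (.95,1.0,1.05,1.1,1.15):
  n=np.array([np.sin(th),0,np.cos(th)]);r=np.array([-np.cos(th),0,np.sin(th)])
  pts=[ch+r*.222+n*.008+np.array([0,sy*.17,0]) for sy in(1,-1)]
  print(th,[np.round((proj('scene',p)-[200,120])*2.4,0) for p in pts])"
```

```text
bar [0.6262 0.0127 0.3307] theta 1.057 from z 1.086 r 0.2741 z [-0.037 -0.009 -0.999] w 0.0105 F [-2.9  0.6  3.8] t 20.35
0.95 [array([318., 299.]), array([127., 109.])]
1.0 [array([307., 298.]), array([118., 106.])]
1.05 [array([297., 297.]), array([108., 104.])]
1.1 [array([285., 296.]), array([ 98., 102.])]
1.15 [array([273., 296.]), array([ 88., 101.])]
```

View pics/s20c.png

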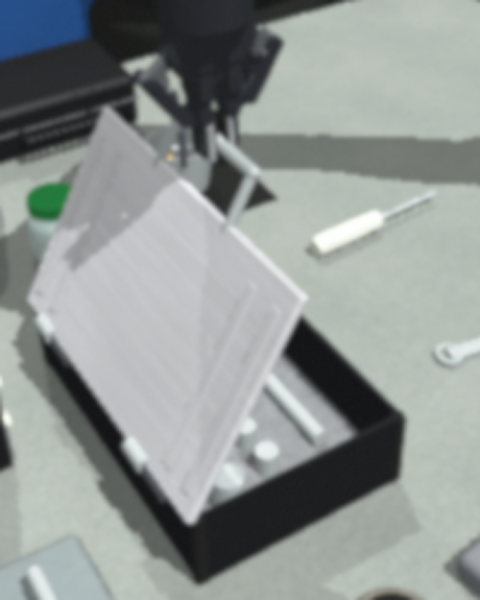

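Call:
step_arm([
  {"delta_pos": [0,8,-4],"dr": [0,0,0],"hand": 1},
  {"delta_pos": [0,0,0],"dr": [0,0,0],"hand": 1},
  {"delta_pos": [0,0,0],"dr": [0,0,0],"hand": 1},
])

```text
time_s: 20.78
position: [0.6339, 0.0127, 0.316]
orientation: [0.696, 0.718, -0.016, -0.01]
contact_force: [-3.1, 0.4, 3.6]
gripper_width: 0.0108
```

```bash
python3 -c "
from h import *
lid()"
```

```text
bar [0.6346 0.0129 0.335 ] theta 1.092 from z 1.122 r 0.274 z [-0.037 -0.01  -0.999] w 0.0108 F [-3.1  0.4  3.6] t 20.775
```

Call:
step_arm([
  {"delta_pos": [0,-8,4],"dr": [0,0,0],"hand": 1},
  {"delta_pos": [0,-12,7],"dr": [0,0,0],"hand": 1},
  {"delta_pos": [0,-12,8],"dr": [0,0,0],"hand": 1},
  {"delta_pos": [0,-11,8],"dr": [0,0,0],"hand": 1},
  {"delta_pos": [0,-5,4],"dr": [0,0,0],"hand": 1},
  {"delta_pos": [0,0,0],"dr": [0,0,0],"hand": 1},
  {"delta_pos": [0,0,0],"dr": [0,0,0],"hand": 1},
])

```text
time_s: 21.65
position: [0.5874, 0.0117, 0.2854]
orientation: [0.695, 0.718, -0.012, -0.007]
contact_force: [-2.5, -0.3, 2.7]
gripper_width: 0.0104
```

```bash
python3 -c "
from h import *
lid()
s,im=snap('scene','s21.png')
a=im[120:370,200:400,::-1];cv2.imwrite('pics/s21c.png',cv2.resize(a,None,fx=2.4,fy=2.4,interpolation=2))
ch=np.array([.7565,.0145,.09])
for th in (.75,.8,.85,.9,.95):
  n=np.array([np.sin(th),0,np.cos(th)]);r=np.array([-np.cos(th),0,np.sin(th)])
  pts=[ch+r*.222+n*.008+np.array([0,sy*.17,0]) for sy in(1,-1)]
  print(th,[np.round((proj('scene',p)-[200,120])*2.4,0) for p in pts])"
```

```text
bar [0.588  0.0118 0.3043] theta 0.887 from z 0.902 r 0.2732 z [-0.027 -0.007 -1.   ] w 0.0104 F [-2.5 -0.3  2.7] t 21.65
0.75 [array([353., 312.]), array([161., 124.])]
0.8 [array([345., 308.]), array([153., 120.])]
0.85 [array([337., 305.]), array([145., 116.])]
0.9 [array([327., 302.]), array([136., 112.])]
0.95 [array([318., 299.]), array([127., 109.])]
```

View pics/s21c.png

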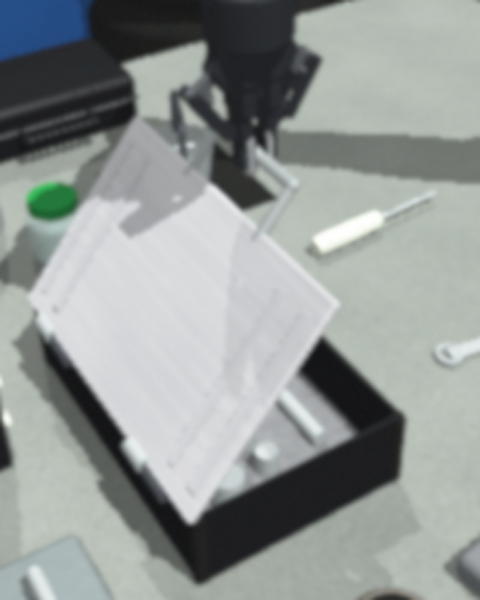

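Call:
step_arm([
  {"delta_pos": [0,-6,6],"dr": [0,0,0],"hand": 1},
  {"delta_pos": [0,0,0],"dr": [0,0,0],"hand": 1},
  {"delta_pos": [0,0,0],"dr": [0,0,0],"hand": 1},
  {"delta_pos": [0,0,0],"dr": [0,0,0],"hand": 1},
  {"delta_pos": [0,0,0],"dr": [0,0,0],"hand": 1},
])

```text
time_s: 22.32
position: [0.582, 0.0115, 0.2806]
orientation: [0.696, 0.718, -0.012, -0.007]
contact_force: [-1.9, 0.1, 4.1]
gripper_width: 0.0107
```

```bash
python3 -c "
from h import *
lid()
s,im=snap('top','t22.png')
a=im[165:355,220:520,::-1];cv2.imwrite('pics/t22c.png',cv2.resize(a,None,fx=2.6,fy=2.6,interpolation=2))
s,im=snap('scene','s22.png')
lid();print(np.round(status.sense()['qvel'],3))
a=im[120:370,200:400,::-1];cv2.imwrite('pics/s22c.png',cv2.resize(a,None,fx=2.4,fy=2.4,interpolation=2))"
```

```text
bar [0.5824 0.0116 0.2996] theta 0.861 from z 0.874 r 0.273 z [-0.026 -0.007 -1.   ] w 0.0107 F [-1.9  0.1  4.1] t 22.325
bar [0.5824 0.0116 0.2996] theta 0.861 from z 0.874 r 0.273 z [-0.026 -0.007 -1.   ] w 0.0107 F [-3.3  0.1  4.4] t 22.425
[ 0.    -0.001  0.     0.003  0.001 -0.003  0.001]
```

View pics/t22c.png

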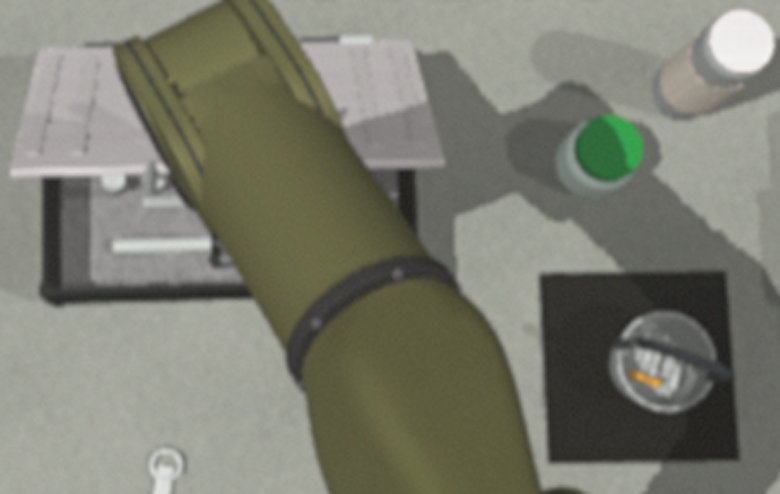

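View pics/s22c.png

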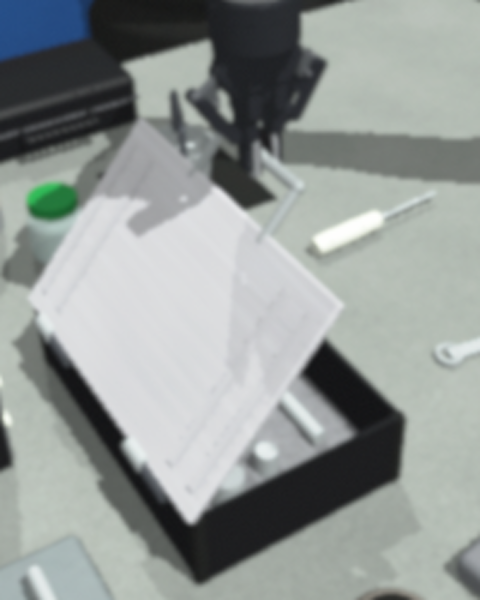

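```bash
python3 -c "
from workcell import workorder
print(workorder.close_job())"
```

```text
the job is handed in; nothing more can be done
None
```

I handed the job in at about 22.4 s of the 56 s. The pail is on the mat, and the gripper is holding the lid by its bar a few degrees below the balance point. `close_job` gave no verdict, so these are my own measurements.

- **Pail:** I lifted it by its handle and set it down upright. In the top picture its whole foot is on the mat, with the centre about 10 mm or less from the mat's centre. It looked the same in the last picture as when I released it.
- **Raising the lid:** I took it to about 1.09 to 1.12 rad, worked out from the arm's pose. At the previous stop a picture showed 1.01 to 1.06 rad against 1.06 to 1.09 from the pose. Either way it was past 0.97 and well short of 1.22.
- **Final hold:** The lid is at about 0.86 to 0.87 rad from the arm's pose. The picture check, made just before the last 8 mm move, read about 0.02 to 0.04 rad lower than the pose. The arm is at rest, gripping at 30 N with the fingers about 11 mm apart on the 12 mm bar.
- **Failed first grasp:** My first grip on the pail's handle was off-centre and too high, so I opened the fingers while the pail was still on the lid and gripped again.
- **Drift and a disagreement:** Long moves drifted by up to 30 mm, and I corrected that before each contact. The bar's radius came out 3 mm over the stated 270 mm, which suggests a small shift in the grip or an error in my hinge estimate.
- **Other items:** The pictures showed nothing else on the bench moved, though I did not measure each item.

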